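Line a gift tin, then show the dark chocolate bear over it in the tongs

ROBOT

A 6-joint arm with a two-finger parallel gripper is mounted at the origin on a cart in front of the work surface, level with it; the furniture and walls round the work are solid. World frame = base frame: x ahead of the robot, y to its left, z up, the work surface at z = 0. Lengths are in m, angles in rad, forces in N, time in s.
With the tool pointing down it reaches from about 0.25 to 0.775 m from the base axis. Payload 4 kg.
Tool frame: the origin (TCP) lies at the centre of the arm's flange, where the gripper is bolted on; the fingertips stand 199 mm ahead of it and the grasp point (between the pads) lies 180 mm ahead of it (robot.tcp_to_tips is the z of the fingertips in the tool frame, in m); z points along the fingers, y is the line along which they close (so a half turn about z gives the same grasp; the last joint's range is limited). The gripper opens to 94 mm and grips with 3 to 60 N. Pads are 16 mm wide; open, the fingers measure 119 mm over their backs; the gripper's body (75 mm by 177 mm) begins 78 mm behind the grasp point.
Start: joints at [-1.398, 0.087, 1.371, -0, 1.684, -0.103], TCP at [0.15, -0.529, 0.405] pointing down, gripper open.
Joint ranges: [-3.1, 3.1], [-0.76, 2.03], [0.27, 2.55], [-1.08, 4.22], [0.17, 2.65], [-2.57, 2.57]. Speed limits (rad/s): [2.79, 2.79, 3.14, 3.14, 3.14, 3.14].

INTERFACE

Orientations are given as [roll, pitch, yaw] about the fixed x, y, z axes, in that order (R = Rz(yaw) Ry(pitch) Rx(roll)).
In Python, from bench import robot gives the robot as it stands.
- The arm moves only by the tool play_rows, never from a script. Its arguments are lists of equal length, an entry for each row: "translation": the shift along the tool's x, y, z scaled (see below), a list of three; "twist": the turn, a rotation vector about the tool's x, y, z scaled (see below), a list of three; "gripper": the opening, from -1 (shut) to 1 (fully open). A call has 1 to 8 rows; each row shifts and turns the commanded pose from where the row before left it, along the tool's axes as they then stand; what a row does not reach is not made up. The controller multiplies each number of a shift by 0.04 m and each number of a turn by 0.1 rad. A row lasts 1/10 s, in which the tool goes at most 50 mm and 8.59 degrees, less where a joint would pass 70% of its speed; a pose out of reach is approached as far as the arm can. A call with a number of a shift or a turn outside -1 to 1 is refused whole. A call with a gripper value outside its range is refused whole. The fingers move at their own pace and stop on an object; the grip force is fixed at half the most. Time passes only in rows, so rows that do not move let the fingers close. It gives the time, the measured TCP pose, the force, the opening and the grip force at its end, in the units of the state.
- robot.get_obs(): the state, without advancing time (a new reading comes with each control period).
- robot.snapshot(name): name is "side" or "top" or "wrist"; returns the picture (400x640x3 uint8, red, green, blue); there is no depth.
- robot.camera_model(name): a dict with "camera_matrix" (3x3 intrinsics, pixels), "rvec" (rotation vector, rad) and "tvec" (3), from world to camera coordinates, as OpenCV has them. Camera axes: x right, y down, z forward; pixel columns grow to the right and rows downward; lengths in m; the calibration is good to about 2 mm. A picture is of the moment at which its call begins: read the wrist's pose just before it. camera_model takes no time and is no camera call; for the wrist camera it gives the pose at the moment of the call.
- robot.close_job(): hands the job in; it is judged then, once.
Trained networks look in the newest picture that a camera, given by its name, has taken for a name from the list of things; names that differ only in an ending like _2 or _b are one class to them, and where a whole thing is asked for, a point or a joint stands for the part that bears it (a point fixed in the world has none). Each returns a list of dicts, best first, with "score" (0 to 1); they miss things now and then, are a little off and sometimes report something else, mostly with a low value. They report only what shows in the picture. A call takes as long as a camera call. They do not tell look-alikes from the thing itself.
- robot.recognise(name, camera): "centre" ([x, y, z] in m, in world coordinates, good to about 4 mm: the middle of the surface that is visible of it).
- robot.spot_point(name, camera): "centre" ([x, y, z] in m, in world coordinates, good to about 4 mm: a listed point, or the origin of a listed thing).
The state is a dict: "time": time; "joint_positions": joint angles; "qvel": joint speeds; "joint_torque": joint torques, N m; "tool_pos": TCP position; "ee_rot": TCP orientation; "wrist_force": force on the tool from outside, world axes, zero at the start; "wrist_torque": the same for the moment, N m; "width": finger opening in m; "finger_force": force on a finger pad.
Only numpy, scipy, OpenCV 4.12 (cv2) and the standard library are available. Lean on these libraries where they do the work, as an engineer would, in place of code of your own. Each camera call takes 0.05 s, during which the arm holds its last target. There are 200 camera calls.

TASK

Seat the brown two-cell tray insert flat and square on the bottom of the open gift tin and let go of it; then take the spring tongs by their black grips, close them gently on the belly of the dark chocolate bear and lift it off the slate. Finish still holding: the bear upright in the tongs, at rest over the middle of the tin and clear above its rim, for the customer to see before it is boxed. Do not touch the dark bear with anything but the tongs, do not crush it or knock it over, and leave the two milk chocolate bears where they stand.

Things in the scene. Friction and masses are not known exactly. Their poses are not given: they have to be found in the camera images.
- tin: Dark green gift tin, fixed, outside 105 (x) by 150 (y) mm, walls 2 mm thick, rim 47 mm above the counter. Origin: centre of its underside, z up. Its lid is hinged along the +x side and stands open there, leaning back about 10 degrees, its edge about 155 mm above the counter; it does not reach over the opening.
- tin_floor (a point): Centre of the tin's inner floor, 2 mm above the counter, axes as the tin's: the insert's origin belongs here. The space inside is 102 (x) by 146 (y) mm, so the insert has 2 mm to spare on every side.
- insert: Loose brown tray insert with gold edges, 98 (x) by 142 (y) mm, about 90 g, lying right way up on the counter. Origin: centre of its underside, z up. Its foot (lowest 4 mm) is drawn in to 93 by 137 mm; floor 6.5 mm thick, rims 22 mm high and 3 mm thick. Alike after a half turn; either way round is right.
- insert_rib (a point): Middle of the top edge of the insert's rib, 37 mm above its underside; axes as the insert's. The solid rib, 12 mm thick (y) and 92 mm long (x), crosses the middle between the two cells, each 92 (x) by 62 (y) mm and 30 mm deep below the rib's top: grip the rib from above, a finger in each cell.
- tongs: Loose steel spring tongs with black silicone jaws, 225 mm long, 115 g, lying level on a wooden rest. Origin: midway between the two black rubber grips, at half height, 31 mm above the counter; x points to the jaws, z up, y across the legs. Balance point about 14 mm ahead of it. This body is the left (+y) leg and the bow; it turns by up to 0.1 rad in the fingers as the tongs close.
- grips (a point): Tongs origin again. The rubber grips reach 29 mm to either side along x, are 17 mm high and, open, about 55 mm apart over the outer faces: squeeze both along y, fingers down; held at 50 mm the jaws stay open. Below them is free space down to the rest's base, 7 mm above the counter; the rest's rails cross under the legs 62 mm behind and 56 mm ahead.
- tongs_leg: Right (-y) leg of the tongs; origin on the hinge in the bow, 85 mm behind the tongs' origin; it closes by turning about z, up to 0.30 rad. A spring opens it: squeezing the grips takes 2 N at first, 5 N when they are 42 mm apart over the outer faces, where the jaws meet a bear; each newton more gives about 0.45 N at each jaw. 15 to 30 N on the grips holds a bear safely.
- jaws (a point): Midpoint between the jaws, 100 mm ahead of the tongs' origin along x, at half height. The jaws are 48 mm long (24 mm either way), 28 mm high and slightly cupped; open, they stand about 84 mm apart inside at the middle, 77 mm at the front ends and 70 mm at the back ends, 92 mm over all.
- bear_slate: Fixed round dark slate, 320 mm across, its top 9.5 mm above the counter. Origin: centre of its underside. The three bears stand on it, 105 mm or more apart.
- dark_bear: The dark brown chocolate bear (the others are milk brown), loose, about 77 g, 57 (x) by 55 (y) mm, 71 mm tall. Origin: centre of its underside, z up; it looks to -x. The belly is widest 17 to 40 mm above the underside, 52 to 58 mm whichever way it is taken: centre the jaws about 29 mm above the underside.
- milk_bear_a: Milk brown chocolate bear of the same shape and size, to be left alone.
- milk_bear_b: Milk brown chocolate bear of the same shape and size, to be left alone.
Things that resemble listed ones, but are neither listed nor needed, are in the scene too. Leave any green look-alike of the insert alone.

How it is judged:
By the outcome, as a careful person would: the job done as asked, in the order asked, and still so for the second after the job is handed in, while the arm keeps its last pose, push and grip.
It also fails if it takes over 56 s, if anything falls off the work surface, if the arm or the gripper's body presses on something with over 40 N, if the wrist force passes 120 N, or if a joint passes its speed limit or range.

## Working session

There is one attempt and no reset: what is moved stays moved. The work goes in short steps, Python scripts to look and compute and a tool call to move; the robot and the scene stay as the last step left them, time stands still between calls to the robot, and variables do not carry over. Pictures are saved under pics/ and viewed, at most 10 in all, crops included, and the job is handed in when it is done.

Besides the shell and the picture viewer there is one more tool, called after ">>>" as name(argument=value, ...) on one line, values as JSON. play_rows: Moves the arm, as the interface text tells. Its arguments: {"type":"object","properties":{"translation":{"type":"array","items":{"type":"array","items":{"type":"number","minimum":-1,"maximum":1}}},"twist":{"type":"array","items":{"type":"array","items":{"type":"number","minimum":-1,"maximum":1}}},"gripper":{"type":"array","items":{"type":"number"}}},"required":["translation","twist","gripper"]}

```bash
mkdir -p pics; cat > h.py <<'E'
import cv2, numpy as np
from bench import robot
def snap(c,n):
    im=robot.snapshot(c); cv2.imwrite(f'pics/{n}.png',im[:,:,::-1]); return im
def cam(c):
    m=robot.camera_model(c); return np.array(m['camera_matrix']),np.array(m['rvec'],float),np.array(m['tvec'],float)
def proj(c,P):
    K,r,t=cam(c); return cv2.projectPoints(np.array(P,float).reshape(-1,3),r,t,K,None)[0].reshape(-1,2)
def ray(c,uv,z):
    K,r,t=cam(c); R=cv2.Rodrigues(r)[0]; o=-R.T@t.ravel()
    out=[]
    for u,v in np.atleast_2d(uv):
        d=R.T@np.linalg.solve(K,[u,v,1]); out.append(o+d*(z-o[2])/d[2])
    return np.array(out)
E
python3 - <<'E'
from h import *
np.set_printoptions(precision=4,suppress=True)
a=snap('top','t0');b=snap('side','s0')
cv2.imwrite('pics/ts.png',np.vstack([a,b])[:,:,::-1][:, :])
for n in ['tin','tin_floor','insert','insert_rib','tongs','grips','jaws','bear_slate','dark_bear','tongs_leg']:
  for c in ['top','side']:
    print(n,c,[(np.round(d['centre'],3).tolist(),round(d['score'],2)) for d in robot.spot_point(n,c)[:4]])
o=robot.get_obs();print(o['time'],o['ee_rot'],o['tool_pos'])
E
```

```text
tin top [([0.632, -0.173, -0.0], 0.56)]
tin side [([0.639, -0.177, 0.001], 0.74)]
tin_floor top [([0.636, -0.182, -0.001], 0.93)]
tin_floor side [([0.632, -0.177, -0.0], 0.85)]
insert top [([0.426, -0.392, 0.001], 0.76), ([0.409, -0.162, 0.0], 0.56)]
insert side [([0.426, -0.392, -0.001], 0.87), ([0.41, -0.161, -0.001], 0.71)]
insert_rib top [([0.425, -0.393, 0.03], 0.89), ([0.411, -0.158, 0.038], 0.58)]
insert_rib side [([0.408, -0.162, 0.04], 0.96), ([0.422, -0.392, 0.037], 0.8)]
tongs top [([0.502, 0.033, 0.031], 0.62)]
tongs side [([0.502, 0.031, 0.029], 0.78)]
grips top [([0.504, 0.031, 0.033], 0.51)]
grips side [([0.503, 0.03, 0.024], 0.84)]
jaws top [([0.599, 0.036, 0.029], 0.59), ([0.635, -0.176, -0.002], 0.58)]
jaws side [([0.601, 0.034, 0.037], 0.73)]
bear_slate top [([0.523, 0.312, 0.0], 0.56)]
bear_slate side [([0.52, 0.314, -0.001], 0.89)]
dark_bear top [([0.544, 0.326, 0.005], 0.72)]
dark_bear side [([0.547, 0.325, 0.006], 0.84)]
tongs_leg top []
tongs_leg side [([0.42, 0.028, 0.035], 0.81), ([0.599, 0.036, 0.034], 0.41)]
1.1 [3.1415 0.     0.2758] [ 0.1498 -0.5292  0.4047]
```

View pics/t0.png

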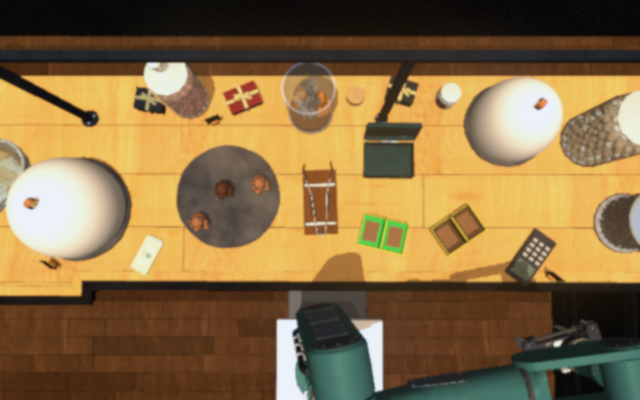

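View pics/s0.png

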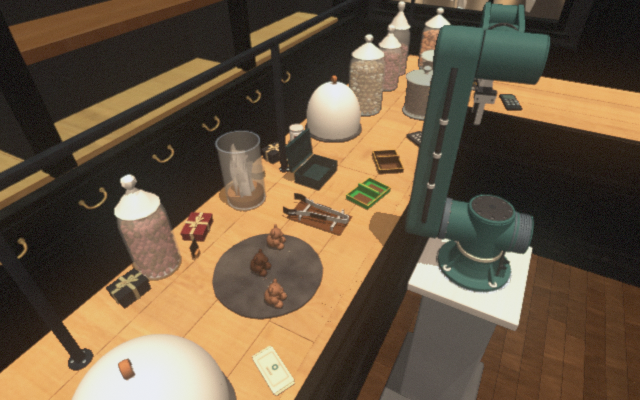

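```bash
cat >> h.py <<'E'
from scipy.spatial.transform import Rotation as Ro
from scipy.linalg import logm,expm
np.set_printoptions(precision=4,suppress=True)
def T(p,rpy):
    M=np.eye(4);M[:3,:3]=Ro.from_euler('xyz',rpy).as_matrix();M[:3,3]=p;return M
def plan(p,yaw,n,cur=None,roll=np.pi,pitch=0):
    if cur is None:
        o=robot.get_obs();cur=T(o['tool_pos'],o['ee_rot'])
    D=expm(np.real(logm(np.linalg.inv(cur)@T(p,[roll,pitch,yaw])))/n)
    print('tr',D[:3,3]/.04,'tw',Ro.from_matrix(D[:3,:3]).as_rotvec()/.1,'x',n)
E
python3 - <<'E'
from h import *
o=robot.get_obs()
K,r,t=cam('wrist');R=cv2.Rodrigues(r)[0];C=-R.T@t.ravel()
M=T(o['tool_pos'],o['ee_rot']);print(K,'cam in tool',M[:3,:3].T@(C-M[:3,3]),'axes',(M[:3,:3].T@R.T))
plan([.42,-.39,.40],.58,8)
plan([.36,-.42,.40],.58,8)
print('post',ray('top',[[380,118],[90,118]],0))
print('scale',ray('top',[[437,242],[478,215]],.022))
E
```

```text
[[334.5905   0.     318.9351]
 [  0.     334.5905 200.3377]
 [  0.       0.       1.    ]] cam in tool [0.0824 0.0015 0.0191] axes [[ 0.0011 -0.9598 -0.2805]
 [ 1.      0.0009  0.0011]
 [-0.0008 -0.2805  0.9598]]
tr [ 0.9514 -0.0637  0.0146] tw [ 0.0001  0.     -0.3803] x 8
tr [ 0.7413 -0.0522  0.0146] tw [ 0.0001  0.     -0.3803] x 8
post [[ 0.774  -0.1586  0.    ]
 [ 0.7728  0.7542  0.    ]]
scale [[ 0.3869 -0.3251  0.022 ]
 [ 0.4689 -0.4507  0.022 ]]
```

>>> play_rows(translation=[[0.95,-0.06,0.02],[0.95,-0.06,0.02],[0.95,-0.06,0.02],[0.95,-0.06,0.02],[0.95,-0.06,0.02],[0.95,-0.06,0.02],[0.95,-0.06,0.02],[0.95,-0.06,0.02]], twist=[[0,0,-0.38],[0,0,-0.38],[0,0,-0.38],[0,0,-0.38],[0,0,-0.38],[0,0,-0.38],[0,0,-0.38],[0,0,-0.38]], gripper=[1,1,1,1,1,1,1,1])

```text
time: 1.9
tool_pos: [0.4213, -0.3904, 0.3982]
ee_rot: [3.141, 0.0, 0.581]
wrist_force: [0.5, -0.2, 0.1]
width: 0.094
finger_force: 0.0
```

```bash
python3 - <<'E'
from h import *
o=robot.get_obs();print(o['time'],o['ee_rot'],o['tool_pos'],o['qvel'])
a=snap('wrist','w1')
for n in ['insert','insert_rib']: print(n,robot.spot_point(n,'wrist'))
E
```

```text
1.9 [3.1413 0.0001 0.5813] [ 0.4213 -0.3904  0.3982] [ 0.6685  0.1601 -0.1633 -0.0015  0.0015  0.2858]
insert [{'centre': [0.4102, -0.1606, 0.0056], 'score': 0.95}, {'centre': [0.4264, -0.3886, 0.0009], 'score': 0.83}]
insert_rib [{'centre': [0.4187, -0.3908, 0.0445], 'score': 0.71}, {'centre': [0.4116, -0.1612, 0.0376], 'score': 0.69}]
```

View pics/w1.png

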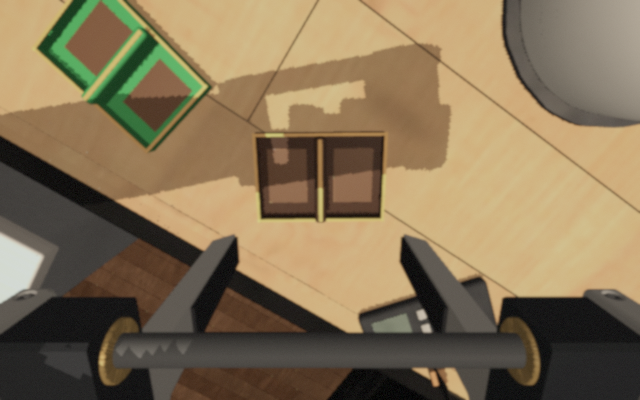

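```bash
python3 - <<'E'
from h import *
robot.snapshot('wrist');
o=robot.get_obs();print(o['time'],o['ee_rot'],o['tool_pos'],o['qvel'])
a=snap('wrist','w2')
c=a[100:250,220:420,::-1]; cv2.imwrite('pics/w2c.png',cv2.resize(c,None,fx=4,fy=4,interpolation=cv2.INTER_CUBIC))
for n in ['insert','insert_rib']: print(n,robot.spot_point(n,'wrist'))
E
```

```text
2.1 [-3.1414  0.0007  0.5813] [ 0.4206 -0.3908  0.3982] [-0.0362 -0.0067  0.0058 -0.0033 -0.0018 -0.0004]
insert [{'centre': [0.4238, -0.3898, 0.0029], 'score': 0.78}, {'centre': [0.4113, -0.1628, 0.0023], 'score': 0.73}]
insert_rib [{'centre': [0.412, -0.1633, 0.0361], 'score': 0.91}, {'centre': [0.4193, -0.3913, 0.0393], 'score': 0.86}]
```

View pics/w2c.png

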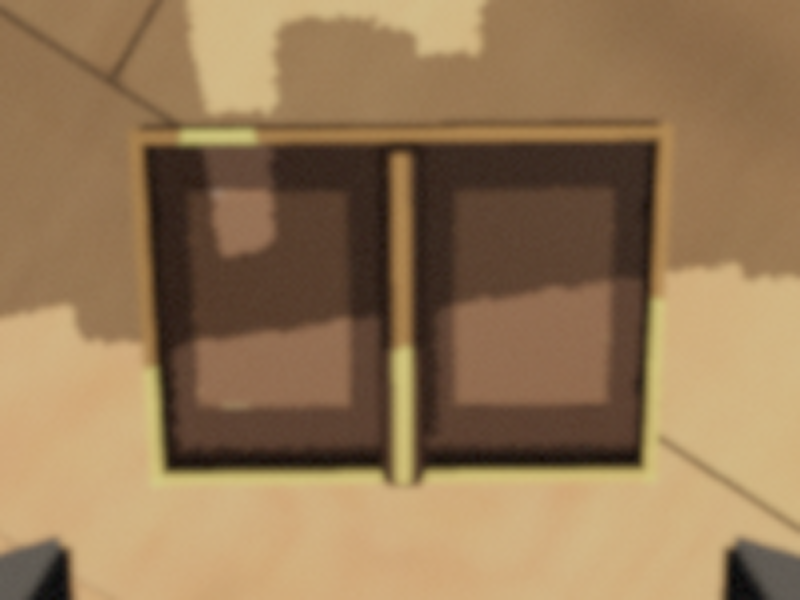

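```bash
cat > fit.py <<'E'
from h import *
from scipy.optimize import least_squares
def fit(c,uv,pts,x0):
    def f(x):
        R=Ro.from_euler('z',x[2]).as_matrix()
        return (proj(c,np.array(pts)@R.T+[x[0],x[1],0])-uv).ravel()
    s=least_squares(f,x0);print('fit',s.x,'res',s.fun.round(1));return s.x
E
python3 - <<'E'
from fit import *
cr=np.array([[130,130],[673,125],[655,478],[155,485],[402,152],[403,480]])/4-.375+[220,100]
a,b,h=.049,.071,.022
x=fit('wrist',cr,[[a,b,h],[a,-b,h],[-a,-b,h],[-a,b,h],[.046,0,.037],[-.046,0,.037]],[.42,-.39,.58])
plan([x[0],x[1],.199+.012],x[2],6)
E
```

```text
fit [ 0.424  -0.3931  0.5896] res [ 0.2  0.2 -0.3  0.1  0.1 -0.  -0.3 -0.5 -0.1 -1.7  0.4  2.2]
tr [0.0141 0.0147 0.7805] tw [ 0.0002  0.0007 -0.019 ] x 6
```

>>> play_rows(translation=[[0.02,0.01,0.78],[0.02,0.01,0.78],[0.01,0.02,0.78],[0.01,0.02,0.78],[0.01,0.01,0.78],[0.01,0.01,0.78],[0,0,0],[0,0,0]], twist=[[0,0,-0.02],[0,0,-0.02],[0,0,-0.02],[0,0,-0.02],[0,0,-0.02],[0,0,-0.02],[0,0,0],[0,0,0]], gripper=[1,1,1,1,1,1,-1,-1])

```text
time: 3.05
tool_pos: [0.4238, -0.3929, 0.2116]
ee_rot: [-3.141, 0.0, 0.59]
wrist_force: [0.4, -0.6, 0.8]
width: 0.081
finger_force: 0.0
```

>>> play_rows(translation=[[0,0,0],[0,0,0],[0,0,0],[0,0,0]], twist=[[0,0,0],[0,0,0],[0,0,0],[0,0,0]], gripper=[-1,-1,-1,-1])

```text
time: 3.45
tool_pos: [0.4246, -0.3922, 0.2117]
ee_rot: [3.141, -0.0, 0.592]
wrist_force: [0.0, 0.9, 0.2]
width: 0.0497
finger_force: 0.0
```

>>> play_rows(translation=[[0,0,0],[0,0,0],[0,0,0],[0,0,0],[0,0,0],[0,0,0],[0,0,0]], twist=[[0,0,0],[0,0,0],[0,0,0],[0,0,0],[0,0,0],[0,0,0],[0,0,0]], gripper=[-1,-1,-1,-1,-1,-1,-1])

```text
time: 4.15
tool_pos: [0.4244, -0.3921, 0.211]
ee_rot: [-3.141, 0.0, 0.592]
wrist_force: [-0.3, 0.1, 0.7]
width: 0.0118
finger_force: 30.0
```

```bash
python3 - <<'E'
from h import *
o=robot.get_obs();print(o['time'],o['tool_pos'],o['width'],o['finger_force'])
c=T(o['tool_pos'],o['ee_rot'])
plan([.424,-.393,.32],.59,3)
plan([.55,-.18,.38],0.02,8,T([.424,-.393,.32],[np.pi,0,.59]))
E
```

```text
4.15 [ 0.4244 -0.3921  0.211 ] 0.011794466637675255 29.999963343143463
tr [-0.0074  0.004  -0.9083] tw [-0.0015  0.0003  0.0061] x 3
tr [ 0.6015 -0.5025 -0.1875] tw [ 0.     -0.      0.7125] x 8
```

>>> play_rows(translation=[[0,0,-0.9],[0,0,-0.9],[0,0,-0.9]], twist=[[0,0,0],[0,0,0],[0,0,0]], gripper=[-1,-1,-1])

```text
time: 4.45
tool_pos: [0.4244, -0.3921, 0.3197]
ee_rot: [-3.141, 0.0, 0.592]
wrist_force: [-0.1, -0.7, -1.4]
width: 0.0116
finger_force: 30.0
```

>>> play_rows(translation=[[0.58,-0.5,-0.19],[0.58,-0.5,-0.19],[0.58,-0.5,-0.19],[0.58,-0.5,-0.19],[0.58,-0.5,-0.19],[0.58,-0.5,-0.19],[0.58,-0.5,-0.19],[0.58,-0.5,-0.19]], twist=[[0,0,0.71],[0,0,0.71],[0,0,0.71],[0,0,0.71],[0,0,0.71],[0,0,0.71],[0,0,0.71],[0,0,0.71]], gripper=[-1,-1,-1,-1,-1,-1,-1,-1])

```text
time: 5.25
tool_pos: [0.5443, -0.1807, 0.38]
ee_rot: [3.141, 0.0, 0.021]
wrist_force: [0.1, -0.1, -1.0]
width: 0.0116
finger_force: 30.0
```

>>> play_rows(translation=[[0,0,0],[0,0,0]], twist=[[0,0,0],[0,0,0]], gripper=[-1,-1])

```text
time: 5.45
tool_pos: [0.544, -0.1815, 0.3796]
ee_rot: [3.141, 0.001, 0.026]
wrist_force: [0.3, -0.0, -1.4]
width: 0.0117
finger_force: 30.0
```

```bash
python3 - <<'E'
from h import *
o=robot.get_obs();print(o['time'],o['ee_rot'],o['tool_pos'],o['width'],o['qvel'])
a=snap('wrist','w3')
for n in ['tin','tin_floor','insert','insert_rib']: print(n,robot.spot_point(n,'wrist'))
cv2.imwrite('pics/w3c.png',cv2.resize(a[:,100:540,::-1],(660,600),interpolation=cv2.INTER_CUBIC))
E
```

```text
5.45 [3.141  0.0006 0.0258] [ 0.544  -0.1815  0.3796] 0.011666576723885092 [-0.03   -0.005   0.0197 -0.0039  0.0006 -0.0008]
tin [{'centre': [0.6393, -0.1802, -0.0029], 'score': 0.94}]
tin_floor [{'centre': [0.6345, -0.1743, -0.0013], 'score': 0.7}]
insert [{'centre': [0.5436, -0.181, 0.1688], 'score': 0.74}, {'centre': [0.5025, 0.0311, 0.033], 'score': 0.47}]
insert_rib [{'centre': [0.5433, -0.1852, 0.2075], 'score': 0.87}]
```

View pics/w3c.png

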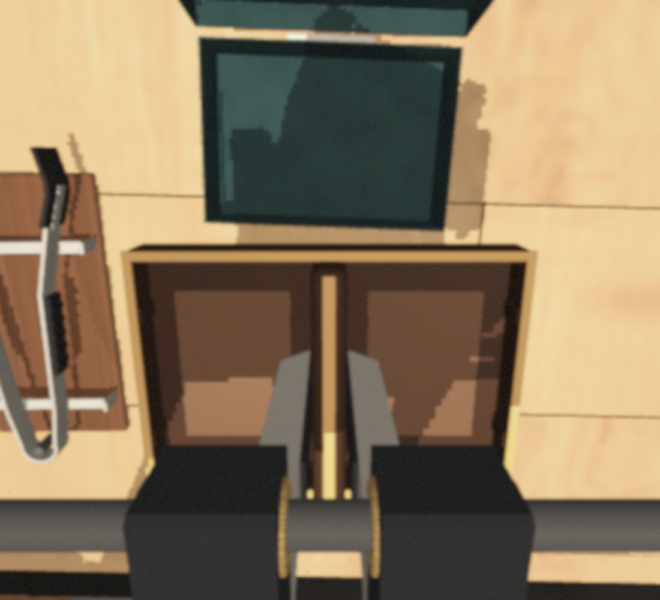

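```bash
python3 - <<'E'
from fit import *
f=lambda a: (np.array(a)+.5)/1.5-.5+[100,0]
a,b,h=.0525,.075,.047
x=fit('wrist',f([[200,37],[462,46],[445,230],[206,221]]),[[a,b,h],[a,-b,h],[-a,-b,h],[-a,b,h]],[.636,-.178,0])
o=robot.get_obs();z=o['tool_pos'][2]-.211
y=fit('wrist',f([[124,252],[535,252],[330,275]]),[[.049,.071,z+.022],[.049,-.071,z+.022],[.046,0,z+.037]],[.544,-.18,.02])
cur=T(o['tool_pos'],o['ee_rot']);I=T([y[0],y[1],z],[0,0,y[2]])
for zz in (.08,):
  tgt=T([x[0],x[1],zz],[0,0,x[2]])@np.linalg.inv(I)@cur
  e=Ro.from_matrix(tgt[:3,:3]).as_euler('xyz');print(tgt[:3,3],e)
  plan(tgt[:3,3],e[2],5)
E
```

```text
fit [ 0.6348 -0.1821 -0.0095] res [-1.1 -0.8  1.2 -0.3  0.4  0.5 -0.6  1.2]
fit [ 0.5441 -0.1846  0.0234] res [-0.8  1.1  1.   1.1 -0.1 -1.9]
[ 0.634  -0.1802  0.291 ] [-3.1415  0.0008 -0.0105]
tr [ 0.4541 -0.0085  0.4419] tw [-0.0001  0.0017  0.0659] x 5
```

>>> play_rows(translation=[[0.45,-0.01,0.45],[0.45,-0.01,0.45],[0.45,-0.01,0.45],[0.45,-0.01,0.45],[0.45,-0.01,0.45],[0,0,0.28],[0,0,0.28],[0,0,0]], twist=[[0,0,0.07],[0,0,0.07],[0,0,0.07],[0,0,0.07],[0,0,0.07],[0,0,0],[0,0,0],[0,0,0]], gripper=[-1,-1,-1,-1,-1,-1,-1,-1])

```text
time: 6.5
tool_pos: [0.6326, -0.1792, 0.2654]
ee_rot: [-3.14, 0.004, -0.012]
wrist_force: [-0.4, 0.6, -0.9]
width: 0.0119
finger_force: 30.0
```

```bash
python3 - <<'E'
from h import *
robot.snapshot('wrist')
o=robot.get_obs();print(o['time'],o['ee_rot'],o['tool_pos'],o['width'],o['qvel'])
a=snap('wrist','w4')
cv2.imwrite('pics/w4c.png',cv2.resize(a[:300,120:520,::-1],(800,600),interpolation=cv2.INTER_CUBIC))
E
```

```text
6.55 [-3.1412  0.002  -0.0118] [ 0.6329 -0.1793  0.2668] 0.011694085528159903 [ 0.0001 -0.0184 -0.0295  0.0018  0.0011  0.0022]
```

View pics/w4c.png

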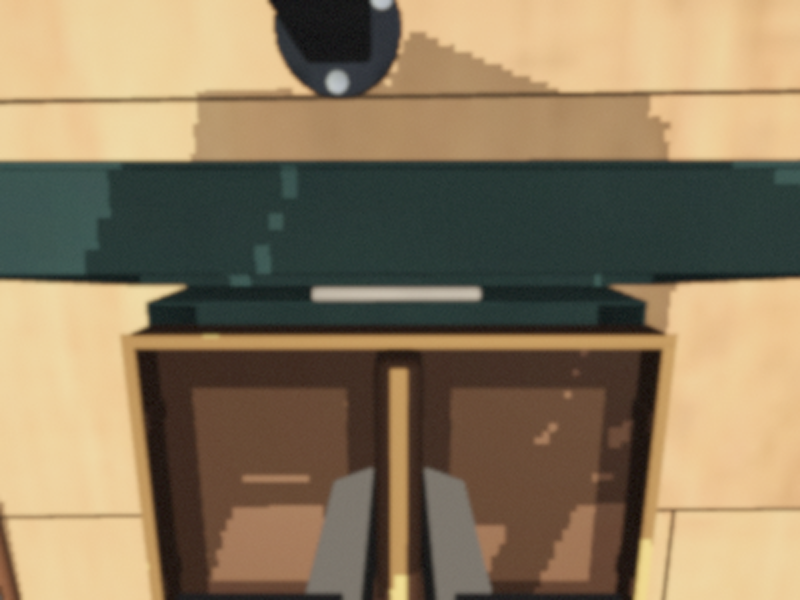

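```bash
python3 - <<'E'
from fit import *
f=lambda a: (np.array(a)+.5)/2-.5+[120,0]
o=robot.get_obs();z=o['tool_pos'][2]-.211;print(o['tool_pos'],o['ee_rot'])
x=fit('wrist',f([[149,304],[645,304]]),[[.0525,.075,.047],[.0525,-.075,.047]],[.636,-.178,0])
y=fit('wrist',f([[123,336],[676,336],[399,367]]),[[.049,.071,z+.022],[.049,-.071,z+.022],[.046,0,z+.037]],[.634,-.18,-.01])
E
```

```text
[ 0.6332 -0.1793  0.268 ] [ 3.1413 -0.0002 -0.0117]
fit [ 0.6351 -0.1805 -0.0107] res [-0.3  0.   0.3  0. ]
fit [ 0.6343 -0.1811 -0.0107] res [ 0.2  1.1 -0.5  1.1  0.2 -2.1]
```

>>> play_rows(translation=[[0.03,-0.02,0.2],[0,0,0.2],[0,0,0.2],[0,0,0.2],[0,0,0.2],[0,0,0.2],[0,0,0]], twist=[[0,0,0],[0,0,0],[0,0,0],[0,0,0],[0,0,0],[0,0,0],[0,0,0]], gripper=[-1,-1,-1,-1,-1,-1,-1])

```text
time: 7.3
tool_pos: [0.6348, -0.1783, 0.2284]
ee_rot: [3.14, -0.003, -0.011]
wrist_force: [-13.5, 3.4, 28.5]
width: 0.0117
finger_force: 33.1
```

>>> play_rows(translation=[[0,0,0.05],[0,0,0.05],[0,0,0.05],[0,0,0]], twist=[[0,0,0],[0,0,0],[0,0,0],[0,0,0]], gripper=[-1,-1,-1,-1])

```text
time: 7.7
tool_pos: [0.6347, -0.1781, 0.2281]
ee_rot: [3.139, -0.005, -0.011]
wrist_force: [-21.9, 5.8, 45.4]
width: 0.012
finger_force: 34.5
```

>>> play_rows(translation=[[0,0,-0.4],[-0.02,0,-0.15],[0,0,0]], twist=[[0,0,0],[0,0,0],[0,0,0]], gripper=[-1,-1,-1])

```text
time: 8.0
tool_pos: [0.6343, -0.1782, 0.2359]
ee_rot: [3.141, -0.001, -0.011]
wrist_force: [0.6, -0.7, -0.7]
width: 0.0119
finger_force: 34.1
```

```bash
python3 - <<'E'
from h import *
o=robot.get_obs();print(o['time'],o['ee_rot'],o['tool_pos'],o['wrist_force'],o['wrist_torque'])
a=snap('wrist','w5'); b=robot.snapshot('side')
cv2.imwrite('pics/w5c.png',np.vstack([cv2.resize(a[100:400,120:520,::-1],(600,450)),cv2.resize(b[110:210,230:430,::-1],(600,150*2))[:150*2]])[:600] if 0 else cv2.resize(a[100:400,120:520,::-1],(800,600),interpolation=cv2.INTER_CUBIC))
E
```

```text
8.0 [ 3.141  -0.0014 -0.0112] [ 0.6343 -0.1782  0.2359] [ 0.5775 -0.7384 -0.6716] [-0.027   0.021  -0.0039]
```

View pics/w5c.png

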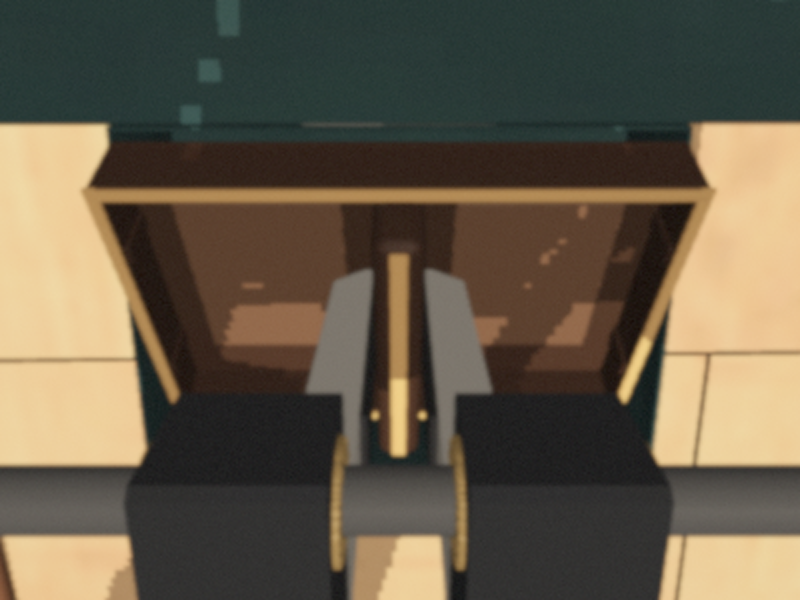

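>>> play_rows(translation=[[0,0,-0.7],[0,0,-0.7],[-0.5,0.3,-0.7],[-0.9,0.9,0],[-0.9,0.9,0],[-0.6,0.9,0],[-0.5,0.6,0]], twist=[[0,0,0],[0,0,0],[0,0,0],[0,0,0],[0,0,0],[0,0,0],[0,0,0]], gripper=[-1,-1,-1,-1,-1,-1,-1])

```text
time: 8.8
tool_pos: [0.4962, -0.3212, 0.3172]
ee_rot: [-3.14, 0.003, -0.013]
wrist_force: [0.3, 0.2, -0.5]
width: 0.012
finger_force: 31.7
```

>>> play_rows(translation=[[0,0,0.8],[0,0,0.7],[0,0,0.4],[0,0,0.2],[0,0,0.15],[0,0,0.15],[0,0,0]], twist=[[0,0,0],[0,0,0],[0,0,0],[0,0,0],[0,0,0],[0,0,0],[0,0,0]], gripper=[-1,-1,-1,-1,-1,-1,-1])

```text
time: 9.5
tool_pos: [0.4987, -0.3192, 0.2252]
ee_rot: [3.141, -0.002, -0.011]
wrist_force: [0.5, 1.7, 2.2]
width: 0.0113
finger_force: 32.9
```

>>> play_rows(translation=[[0,0,0.1],[0,0,0.1],[0,0,0.1],[0,0,0],[0,0,0]], twist=[[0,0,0],[0,0,0],[0,0,0],[0,0,0],[0,0,0]], gripper=[-1,-1,-1,-1,-1])

```text
time: 10.0
tool_pos: [0.5008, -0.319, 0.2163]
ee_rot: [3.14, -0.011, -0.011]
wrist_force: [4.6, 4.6, 9.9]
width: 0.0118
finger_force: 32.9
```

Release slightly, let it settle, and regrip.

>>> play_rows(translation=[[0,0,0],[0,0,0],[0,0,0],[0,0,0],[0,0,0]], twist=[[0,0,0],[0,0,0],[0,0,0],[0,0,0],[0,0,0]], gripper=[-0.4,-0.4,-0.4,-0.4,-0.4])

```text
time: 10.5
tool_pos: [0.4977, -0.3195, 0.211]
ee_rot: [-3.141, 0.001, -0.011]
wrist_force: [-0.7, -0.1, -0.2]
width: 0.0283
finger_force: 0.0
```

```bash
python3 - <<'E'
from h import *
o=robot.get_obs();print(o['time'],o['ee_rot'],o['tool_pos'],o['wrist_force'],o['width'])
a=snap('wrist','w6')
for n in ['insert','insert_rib']: print(n,robot.spot_point(n,'wrist'))
cv2.imwrite('pics/w6c.png',cv2.resize(a[100:400,120:520,::-1],(800,600),interpolation=cv2.INTER_CUBIC))
E
```

```text
10.5 [-3.1413  0.0007 -0.0115] [ 0.4977 -0.3195  0.211 ] [-0.6773 -0.0656 -0.1769] 0.028259351435120348
insert [{'centre': [0.511, -0.3181, 0.0003], 'score': 0.98}, {'centre': [0.4118, -0.1613, 0.0013], 'score': 0.6}]
insert_rib [{'centre': [0.5063, -0.3214, 0.0389], 'score': 0.61}]
```

View pics/w6c.png

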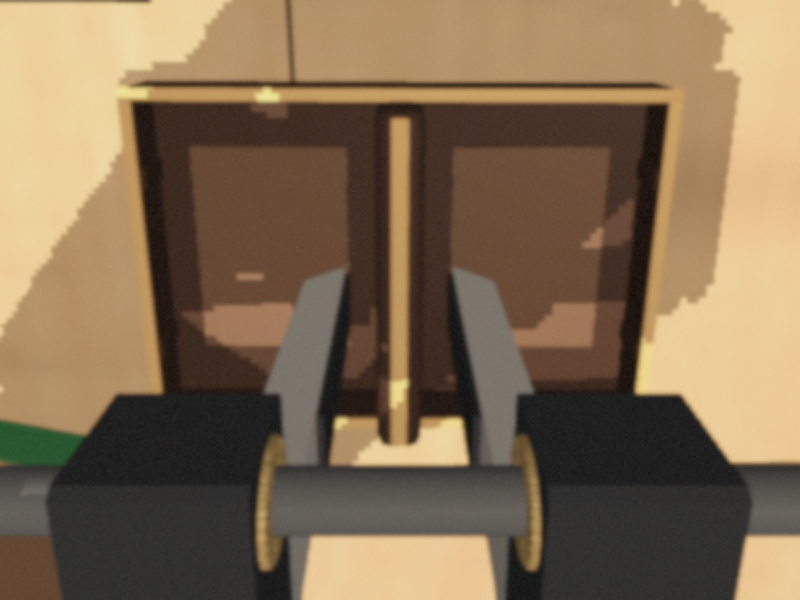

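```bash
python3 - <<'E'
from fit import *
f=lambda a: (np.array(a)+.5)/2-.5+[120,100]
a,b,h=.049,.071,.022
y=fit('wrist',f([[119,88],[684,91]]),[[a,b,h],[a,-b,h]],[.5,-.32,0])
print(proj('wrist',[[y[0]-.049,y[1],.022],[y[0]+.043,y[1],.037],[y[0]-.043,y[1],.037]])*2-[240,200])
print(cam('wrist')[0][0,0])
E
```

```text
fit [ 0.5113 -0.3217 -0.0156] res [ 0.7 -0.1 -0.7 -0.1]
[[401.5941 424.823 ]
 [398.5628 122.4376]
 [401.7354 439.0575]]
334.59050584791794
```

>>> play_rows(translation=[[0.15,0,0],[0.15,0,0],[0,0,0],[0,0,0],[0,0,0],[0,0,0],[0,0,0],[0,0,0]], twist=[[0,0,-0.03],[0,0,0],[0,0,0],[0,0,0],[0,0,0],[0,0,0],[0,0,0],[0,0,0]], gripper=[-0.4,-0.4,-1,-1,-1,-1,-1,-1])

```text
time: 11.45
tool_pos: [0.5098, -0.3195, 0.2114]
ee_rot: [-3.142, 0.0, -0.008]
wrist_force: [-0.4, 0.6, -1.5]
width: 0.0117
finger_force: 30.0
```

```bash
python3 - <<'E'
from h import *
o=robot.get_obs();print(o['time'],o['ee_rot'],o['tool_pos'],o['wrist_force'],o['width'],o['finger_force'])
a=snap('wrist','w7')
# subpixel front rim edge: gold->brown profile columns
g=a.astype(int)
for u in (200,240,280,360,400,440):
    col=g[130:165,u]; print(u,(col.sum(1)).tolist())
E
```

```text
11.45 [-3.1416  0.0002 -0.0083] [ 0.5098 -0.3195  0.2114] [-0.4136  0.6301 -1.4641] 0.011657869175287447 29.997200667858124
200 [591, 590, 588, 581, 546, 480, 434, 425, 420, 425, 421, 421, 420, 424, 424, 428, 424, 426, 424, 427, 424, 428, 422, 425, 422, 425, 429, 425, 425, 426, 424, 418, 364, 245, 114]
240 [425, 424, 428, 426, 424, 426, 428, 428, 427, 425, 424, 427, 423, 424, 422, 426, 426, 429, 429, 426, 423, 424, 425, 424, 425, 426, 420, 424, 423, 421, 424, 411, 365, 259, 134]
280 [419, 419, 415, 417, 422, 420, 420, 419, 419, 417, 417, 422, 422, 421, 417, 418, 421, 419, 423, 418, 423, 423, 422, 426, 426, 425, 422, 425, 423, 421, 420, 411, 370, 260, 142]
360 [416, 418, 417, 419, 417, 414, 423, 418, 418, 419, 417, 420, 417, 420, 418, 418, 417, 419, 419, 417, 417, 418, 415, 416, 417, 414, 420, 420, 419, 418, 412, 405, 363, 256, 144]
400 [428, 420, 424, 421, 420, 427, 424, 428, 424, 426, 424, 422, 423, 419, 422, 420, 424, 424, 421, 418, 421, 418, 414, 422, 417, 414, 418, 415, 420, 415, 413, 405, 361, 256, 126]
440 [412, 410, 411, 412, 413, 413, 413, 414, 413, 413, 410, 410, 411, 411, 407, 406, 411, 412, 414, 408, 410, 411, 410, 409, 412, 410, 410, 414, 407, 411, 407, 400, 358, 250, 134]
```

```bash
python3 - <<'E'
from h import *
c=T([.5098,-.3195,.2984],[np.pi,0,-.0083])
plan([.632,-.1785,.2984],-.0105,5,c)
E
```

```text
tr [ 0.6045 -0.7106 -0.    ] tw [ 0.     -0.      0.0044] x 5
```

>>> play_rows(translation=[[0,0,-0.7],[0,0,-0.75],[0,0,-0.75]], twist=[[0,0,0],[0,0,0],[0,0,0]], gripper=[-1,-1,-1])

```text
time: 11.8
tool_pos: [0.5096, -0.3194, 0.2998]
ee_rot: [-3.141, 0.001, -0.008]
wrist_force: [-0.5, -0.2, -0.1]
width: 0.0119
finger_force: 30.0
```

>>> play_rows(translation=[[0.61,-0.71,0],[0.61,-0.71,0],[0.61,-0.71,0],[0.61,-0.71,0],[0.6,-0.71,0],[0,0,0.4],[0,0,0.4],[0,0,0]], twist=[[0,0,0],[0,0,0],[0,0,0.02],[0,0,0],[0,0,0],[0,0,0],[0,0,0],[0,0,0]], gripper=[-1,-1,-1,-1,-1,-1,-1,-1])

```text
time: 12.6
tool_pos: [0.6312, -0.179, 0.2627]
ee_rot: [-3.139, 0.008, -0.011]
wrist_force: [0.0, 0.5, -1.5]
width: 0.0117
finger_force: 30.0
```

```bash
python3 - <<'E'
from h import *
robot.snapshot('wrist')
o=robot.get_obs();print(o['time'],o['ee_rot'],o['tool_pos'],o['wrist_force'],o['width'])
a=snap('wrist','w8').astype(int).sum(2)
for u in (200,230,260,380,410,440): print(u,a[125:180,u].tolist())
for v in (150,155,158): print(v,a[v,170:215].tolist(),a[v,425:470].tolist())
cv2.imwrite('pics/w8c.png',cv2.resize(robot.snapshot('wrist')[110:210,160:480,::-1],(800,250),interpolation=cv2.INTER_CUBIC))
E
```

```text
12.65 [-3.1401  0.0058 -0.0117] [ 0.6314 -0.1794  0.2644] [-1.095  -0.6667 -1.1141] 0.011917640683578184
200 [148, 151, 152, 150, 148, 138, 139, 151, 147, 145, 147, 158, 185, 300, 465, 578, 612, 606, 563, 447, 272, 143, 125, 139, 118, 107, 95, 91, 100, 95, 100, 91, 99, 103, 90, 98, 102, 101, 77, 85, 77, 95, 177, 303, 399, 438, 440, 444, 429, 384, 272, 156, 127, 135, 132]
230 [153, 145, 161, 147, 154, 145, 168, 185, 196, 199, 200, 194, 185, 151, 111, 101, 92, 83, 96, 88, 94, 114, 115, 139, 146, 157, 151, 151, 154, 151, 151, 162, 158, 162, 160, 144, 152, 139, 114, 90, 87, 89, 179, 309, 407, 440, 447, 447, 435, 389, 277, 173, 143, 138, 135]
260 [149, 156, 163, 150, 148, 143, 134, 156, 151, 152, 150, 156, 148, 136, 121, 101, 99, 103, 91, 100, 95, 103, 116, 137, 139, 144, 147, 149, 142, 142, 147, 147, 149, 152, 148, 146, 139, 135, 108, 93, 86, 99, 181, 308, 407, 443, 451, 447, 437, 393, 295, 194, 150, 142, 148]
380 [157, 148, 145, 148, 150, 145, 143, 153, 154, 154, 155, 152, 153, 145, 106, 102, 91, 99, 101, 103, 99, 107, 123, 137, 141, 151, 160, 148, 152, 150, 148, 151, 155, 153, 149, 156
[... 1209 characters left out ...]
03, 94, 100, 92, 96, 91, 100, 93, 92, 86, 87, 89, 88, 89, 95, 82, 75] [72, 75, 81, 82, 85, 85, 93, 84, 80, 76, 90, 92, 85, 83, 90, 89, 95, 105, 153, 228, 331, 385, 407, 413, 413, 411, 410, 409, 412, 419, 456, 527, 573, 590, 594, 596, 595, 596, 599, 595, 594, 594, 589, 587, 585]
158 [599, 598, 599, 599, 597, 600, 598, 603, 603, 606, 608, 609, 611, 613, 615, 616, 616, 617, 617, 616, 596, 526, 391, 234, 127, 95, 94, 100, 98, 103, 103, 92, 99, 91, 83, 88, 91, 83, 82, 76, 82, 95, 84, 73, 82] [69, 77, 87, 77, 87, 84, 82, 79, 82, 95, 95, 78, 81, 95, 89, 89, 82, 113, 158, 258, 344, 391, 407, 409, 406, 406, 406, 408, 406, 412, 452, 525, 570, 589, 591, 593, 594, 595, 597, 593, 594, 590, 589, 586, 584]
```

View pics/w8c.png

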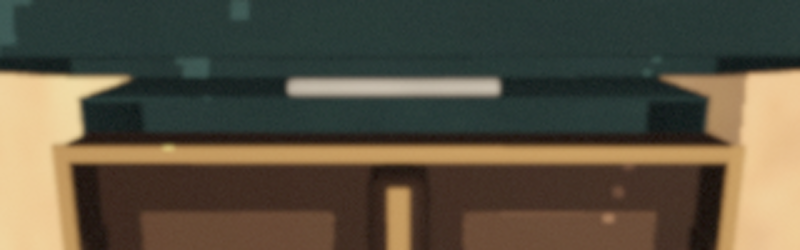

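```bash
python3 - <<'E'
from fit import *
o=robot.get_obs();print(o['tool_pos'],o['ee_rot']);z=o['tool_pos'][2]-.2112
x=fit('wrist',[[191.7,148.5],[445,148.3]],[[.0525,.075,.047],[.0525,-.075,.047]],[.636,-.178,0])
y=fit('wrist',[[182,167.7],[456.8,167.9]],[[.049,.071,z+.022],[.049,-.071,z+.022]],[.634,-.18,-.01])
R=np.eye(3)
print(proj('wrist',[[x[0]-.0525+.105,x[1],.047],[x[0]+.051,x[1],.047],[x[0]+.0525,x[1],0]]))
E
```

```text
[ 0.6321 -0.1798  0.2672] [-3.1416  0.0009 -0.012 ]
fit [ 0.636  -0.1811 -0.0102] res [ 1.4 -0.1 -1.4 -0.1]
fit [ 0.6335 -0.1816 -0.0118] res [-0.5  0.1  0.5  0.1]
[[317.4815 148.2616]
 [317.5118 150.7703]
 [317.697  139.8142]]
```

>>> play_rows(translation=[[0.035,-0.01,0.1],[0,0,0.15],[0,0,0.15],[0,0,0.15],[0,0,0.1],[0,0,0],[0,0,0]], twist=[[0,0,0.01],[0,0,0],[0,0,0],[0,0,0],[0,0,0],[0,0,0],[0,0,0]], gripper=[-1,-1,-1,-1,-1,-1,-1])

```text
time: 13.45
tool_pos: [0.6342, -0.1782, 0.2413]
ee_rot: [3.142, 0.0, -0.011]
wrist_force: [0.5, 0.1, -0.6]
width: 0.0118
finger_force: 30.0
```

```bash
python3 - <<'E'
from h import *
o=robot.get_obs();print(o['time'],o['ee_rot'],o['tool_pos'],o['wrist_force'],o['wrist_torque'])
E
```

```text
13.45 [ 3.1416  0.0002 -0.0112] [ 0.6342 -0.1782  0.2413] [ 0.4573  0.0873 -0.6432] [0.0062 0.0089 0.0047]
```

>>> play_rows(translation=[[0,0,0.1],[0,0,0.1],[0,0,0.1],[0,0,0]], twist=[[0,0,0],[0,0,0],[0,0,0],[0,0,0]], gripper=[-1,-1,-1,-1])

```text
time: 13.85
tool_pos: [0.6339, -0.1781, 0.2284]
ee_rot: [-3.141, 0.002, -0.011]
wrist_force: [0.2, 0.1, -1.5]
width: 0.0119
finger_force: 30.0
```

>>> play_rows(translation=[[0,0,0.1],[0,0,0.1],[0,0,0.1],[0,0,0]], twist=[[0,0,0],[0,0,0],[0,0,0],[0,0,0]], gripper=[-1,-1,-1,-1])

```text
time: 14.25
tool_pos: [0.6339, -0.1781, 0.2164]
ee_rot: [-3.141, 0.002, -0.011]
wrist_force: [-1.7, 0.6, -1.7]
width: 0.012
finger_force: 30.0
```

>>> play_rows(translation=[[0,0,0.06],[0,0,0.02],[0,0,0],[0,0,0],[0,0,0],[0,0,0],[0,0,0]], twist=[[0,0,0],[0,0,0],[0,0,0],[0,0,0],[0,0,0],[0,0,0],[0,0,0]], gripper=[-1,-1,-1,-0.3,-0.3,-0.3,-0.3])

```text
time: 14.95
tool_pos: [0.6342, -0.1782, 0.2146]
ee_rot: [3.141, -0.0, -0.011]
wrist_force: [0.2, -0.3, 0.0]
width: 0.0327
finger_force: 0.0
```

```bash
python3 - <<'E'
from h import *
o=robot.get_obs();print(o['time'],o['ee_rot'],o['tool_pos'],o['wrist_force'],o['width'])
a=snap('wrist','w9')
cv2.imwrite('pics/w9c.png',cv2.resize(a[100:400,120:520,::-1],(800,600),interpolation=cv2.INTER_CUBIC))
E
```

```text
14.95 [ 3.1413 -0.0005 -0.0112] [ 0.6342 -0.1782  0.2146] [ 0.1923 -0.2551  0.0332] 0.032716450045860684
```

View pics/w9c.png

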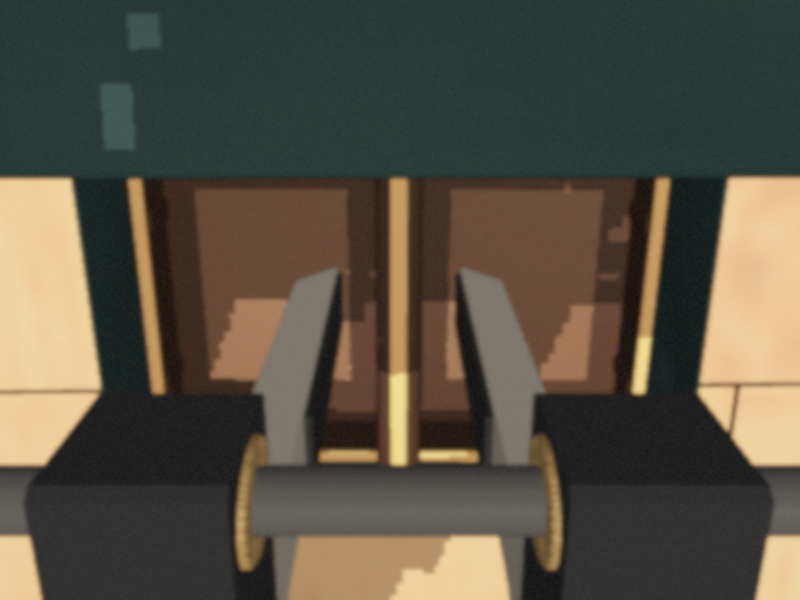

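```bash
python3 - <<'E'
from h import *
print(proj('wrist',[[.6355-.0525+.0035,-.18,.024],[.634-.049,-.18,.024]]), 'obs rear rim row ~328')
plan([.51,.03,.38],.04,7,T([.634,-.178,.32],[np.pi,0,-.011]))
E
```

```text
[[320.0296 328.9507]
 [320.0524 331.0732]] obs rear rim row ~328
tr [-0.4348 -0.7477 -0.2143] tw [ 0.      0.     -0.0729] x 7
```

>>> play_rows(translation=[[0,0,-0.5],[0,0,-0.9],[0,0,-0.9],[0,0,-0.4]], twist=[[0,0,0],[0,0,0],[0,0,0],[0,0,0]], gripper=[-0.3,-0.3,-0.3,-0.3])

```text
time: 15.4
tool_pos: [0.6347, -0.1784, 0.327]
ee_rot: [3.139, -0.007, -0.011]
wrist_force: [0.3, -0.3, 0.5]
width: 0.0329
finger_force: 0.0
```

>>> play_rows(translation=[[-0.43,-0.75,-0.21],[-0.43,-0.75,-0.21],[-0.43,-0.75,-0.21],[-0.43,-0.75,-0.21],[-0.43,-0.75,-0.21],[-0.43,-0.75,-0.21],[-0.43,-0.75,-0.21],[0,0,0]], twist=[[0,0,-0.07],[0,0,-0.07],[0,0,-0.07],[0,0,-0.07],[0,0,-0.07],[0,0,-0.07],[0,0,-0.07],[0,0,0]], gripper=[1,1,1,1,1,1,1,1])

```text
time: 16.2
tool_pos: [0.5102, 0.0333, 0.3823]
ee_rot: [-3.14, -0.002, 0.042]
wrist_force: [1.0, -0.9, 0.7]
width: 0.092
finger_force: 0.0
```

```bash
python3 - <<'E'
from h import *
snap('top','t1');snap('side','s1')
o=robot.get_obs();print(o['time'],o['ee_rot'],o['tool_pos'])
snap('wrist','w10')
for n in ['insert','insert_rib','tongs','grips','jaws','tongs_leg','dark_bear','milk_bear_a']:
  for c in ['wrist','top','side']:
    print(n,c,[(np.round(d['centre'],3).tolist(),round(d['score'],2)) for d in robot.spot_point(n,c)[:4]])
print(robot.get_obs()['time'])
E
```

```text
16.3 [ 3.1409 -0.0004  0.0391] [0.5115 0.031  0.3809]
insert wrist [([0.412, -0.158, 0.002], 0.88), ([0.636, -0.177, 0.005], 0.58)]
insert top [([0.409, -0.16, 0.001], 0.78), ([0.444, 0.392, 0.009], 0.75), ([0.638, -0.179, 0.001], 0.71)]
insert side [([0.414, -0.162, -0.002], 0.85), ([0.638, -0.18, 0.001], 0.71)]
insert_rib wrist [([0.413, -0.166, 0.037], 0.89), ([0.632, -0.178, 0.039], 0.8)]
insert_rib top [([0.64, -0.185, 0.036], 0.92), ([0.411, -0.158, 0.036], 0.57)]
insert_rib side [([0.407, -0.163, 0.041], 0.79)]
tongs wrist []
tongs top [([0.635, -0.179, -0.0], 0.54), ([0.5, 0.033, 0.028], 0.44)]
tongs side [([0.501, 0.035, 0.03], 0.87)]
grips wrist [([0.631, -0.18, 0.037], 0.73)]
grips top [([0.502, 0.03, 0.034], 0.61)]
grips side [([0.502, 0.032, 0.027], 0.95), ([0.499, 0.032, 0.028], 0.74)]
jaws wrist []
jaws top []
jaws side [([0.601, 0.036, 0.035], 0.61)]
tongs_leg wrist [([0.416, 0.026, 0.031], 0.56), ([0.525, 0.312, 0.002], 0.39)]
tongs_leg top [([0.505, 0.03, 0.035], 0.66), ([0.502, 0.033, 0.031], 0.62)]
tongs_leg side [([0.42, 0.024, 0.033], 0.78), ([0.546, 0.325, 0.007], 0.56)]
dark_bear wrist [([0.544, 0.329, 0.008], 0.6), ([0.636, -0.179, 0.002], 0.42)]
dark_bear top [([0.543, 0.325, 0.01], 0.65)]
dark_bear side []
milk_bear_a wrist [([0.564, 0.212, 0.007], 0.9)]
milk_bear_a top [([0.444, 0.392, 0.008], 0.68), ([0.56, 0.212, 0.009], 0.55), ([0.501, 0.031, 0.033], 0.44)]
milk_bear_a side [([0.561, 0.21, 0.008], 0.67), ([0.448, 0.399, 0.009], 0.65), ([0.635, -0.177, 0.006], 0.16)]
17.55
```

```bash
python3 - <<'E'
from h import *
plan([.502,.032,.213],.05,6)
E
```

```text
tr [-0.0403 -0.0076  0.7003] tw [ 0.0002 -0.0001 -0.0203] x 6
```

>>> play_rows(translation=[[-0.08,-0.02,0.7],[-0.08,-0.02,0.7],[-0.08,0,0.7],[0,0,0.7],[0,0,0.7],[0,0,0.7],[0,0,0],[0,0,0]], twist=[[0,0,-0.04],[0,0,-0.04],[0,0,-0.04],[0,0,0],[0,0,0],[0,0,0],[0,0,0],[0,0,0]], gripper=[1,1,1,1,1,1,0.8,0.6])

```text
time: 18.35
tool_pos: [0.5021, 0.0318, 0.2132]
ee_rot: [-3.142, 0.001, 0.05]
wrist_force: [-0.4, 0.4, -0.3]
width: 0.0813
finger_force: 0.0
```

>>> play_rows(translation=[[0,0,0],[0,0,0],[0,0,0],[0,0,0],[0,0,0],[0,0,0]], twist=[[0,0,0],[0,0,0],[0,0,0],[0,0,0],[0,0,0],[0,0,0]], gripper=[0.06,0.06,0.06,0.06,0.06,0.06])

```text
time: 18.95
tool_pos: [0.5027, 0.0318, 0.2144]
ee_rot: [3.141, -0.003, 0.05]
wrist_force: [-0.8, 0.8, 6.1]
width: 0.05
finger_force: 5.7
```

```bash
python3 - <<'E'
from h import *
o=robot.get_obs();print(o['time'],o['ee_rot'],o['tool_pos'],o['wrist_force'],o['width'],o['finger_force'])
E
```

```text
18.95 [ 3.1413 -0.0028  0.0498] [0.5027 0.0318 0.2144] [-0.7583  0.8344  6.0637] 0.04999209508403556 5.652046482537116
```

>>> play_rows(translation=[[0,0,-0.2],[0,0,-0.5],[0,0,-0.7],[0,0,-0.7],[0,0,-0.7],[0,0,-0.2],[0,0,0]], twist=[[0,0,0],[0,0,0],[0,0,0],[0,0,0],[0,0,0],[0,0,0],[0,0,0]], gripper=[0.06,0.06,0.06,0.06,0.06,0.06,0.06])

```text
time: 19.65
tool_pos: [0.5022, 0.0318, 0.334]
ee_rot: [3.141, -0.002, 0.05]
wrist_force: [-0.1, -0.3, -1.3]
width: 0.05
finger_force: 3.1
```

```bash
python3 - <<'E'
from h import *
o=robot.get_obs();print(o['time'],o['ee_rot'],o['tool_pos'],o['wrist_force'],o['wrist_torque'],o['width'],o['finger_force'])
M=T(o['tool_pos'],o['ee_rot'])
snap('wrist','w11');snap('side','s2')
for n in ['tongs','jaws','tongs_leg']:
  for c in ['wrist','side']:
    for d in robot.spot_point(n,c)[:2]: print(n,c,round(d['score'],2),np.round(d['centre'],3),'tool',M[:3,:3].T@(np.array(d['centre'])-M[:3,3]))
plan([.458,.276,.335],.52,10)
E
```

```text
19.65 [ 3.1412 -0.0021  0.0498] [0.5022 0.0318 0.334 ] [-0.0783 -0.2555 -1.3338] [ 0.0077 -0.0004 -0.0228] 0.04996554163168289 3.1385441853126395
tongs side 0.62 [0.497 0.028 0.147] tool [-0.0057  0.0037  0.1872]
tongs_leg side 0.5 [0.417 0.028 0.153] tool [-0.0857 -0.0005  0.1811]
tongs_leg side 0.18 [0.564 0.214 0.009] tool [ 0.0704 -0.1789  0.3249]
tr [ 0.0522 -0.6239 -0.0077] tw [-0.0006  0.002  -0.4702] x 10
```

>>> play_rows(translation=[[0.05,-0.4,0],[0.05,-0.62,0],[0.05,-0.62,0],[0.05,-0.62,0],[0.05,-0.62,0],[0.05,-0.62,0],[0.05,-0.62,0],[0.05,-0.62,0]], twist=[[0,0,-0.47],[0,0,-0.47],[0,0,-0.47],[0,0,-0.47],[0,0,-0.47],[0,0,-0.47],[0,0,-0.47],[0,0,-0.47]], gripper=[0.06,0.06,0.06,0.06,0.06,0.06,0.06,0.06])

```text
time: 20.85
tool_pos: [0.4758, 0.2201, 0.3326]
ee_rot: [3.142, 0.001, 0.428]
wrist_force: [0.8, -0.7, -2.1]
width: 0.0498
finger_force: 3.1
```

>>> play_rows(translation=[[0.05,-0.62,0],[0.05,-0.62,0],[0,-0.2,0],[0,0,0],[0,0,0]], twist=[[0,0,-0.47],[0,0,-0.47],[0,0,0],[0,0,0],[0,0,0]], gripper=[0.06,0.06,0.06,0.06,0.06])

```text
time: 21.35
tool_pos: [0.4544, 0.2719, 0.3328]
ee_rot: [3.141, 0.0, 0.519]
wrist_force: [0.4, -0.4, -1.1]
width: 0.0501
finger_force: 3.1
```

```bash
cat > look.py <<'E'
from h import *
def look():
    o=robot.get_obs();print(o['time'],o['ee_rot'],o['tool_pos'],o['wrist_force'],o['width'],o['finger_force'])
    M=T(o['tool_pos'],o['ee_rot'])
    import time
    tag=str(int(o['time']*100))
    for c in ['wrist','top','side']: snap(c,c+tag)
    for n in ['tongs','jaws','tongs_leg','dark_bear']:
      for c in ['wrist','side','top']:
        for d in robot.spot_point(n,c)[:2]: print(n,c,round(d['score'],2),np.round(d['centre'],3),'tool',M[:3,:3].T@(np.array(d['centre'])-M[:3,3]))
E
python3 -c "
from look import *;look()"
```

```text
21.35 [3.1407 0.0005 0.5189] [0.4544 0.2719 0.3328] [ 0.4388 -0.4411 -1.123 ] 0.050051673605418213 3.137519768151833
tongs side 0.61 [0.454 0.27  0.15 ] tool [-0.0013  0.0012  0.1833]
tongs side 0.51 [0.548 0.324 0.01 ] tool [0.1075 0.0006 0.3233]
tongs top 0.46 [0.454 0.265 0.15 ] tool [-0.0039  0.0055  0.1823]
jaws wrist 0.7 [0.544 0.33  0.009] tool [ 0.1068 -0.0061  0.3241]
jaws side 0.94 [0.542 0.316 0.15 ] tool [0.0974 0.0052 0.1826]
jaws top 0.64 [0.538 0.316 0.148] tool [0.0943 0.0028 0.1847]
tongs_leg side 0.83 [0.382 0.23  0.154] tool [-0.0834  0.0007  0.1793]
tongs_leg top 0.41 [0.38  0.227 0.153] tool [-0.0866  0.0017  0.1798]
dark_bear wrist 0.95 [0.544 0.325 0.008] tool [ 0.1044 -0.0016  0.3243]
dark_bear side 0.85 [0.548 0.324 0.01 ] tool [0.1074 0.0009 0.3231]
dark_bear top 0.55 [0.542 0.324 0.005] tool [ 0.1025 -0.0019  0.3275]
```

>>> play_rows(translation=[[0.15,-0.04,0.1],[0,0,0.3],[0,0,0.4],[0,0,0.4],[0,0,0.4],[0,0,0.3],[0,0,0],[0,0,0]], twist=[[0,0,0],[0,0,0],[0,0,0],[0,0,0],[0,0,0],[0,0,0],[0,0,0],[0,0,0]], gripper=[0.06,0.06,0.06,0.06,0.06,0.06,0.06,0.06])

```text
time: 22.9
tool_pos: [0.4586, 0.2769, 0.2567]
ee_rot: [3.142, 0.001, 0.52]
wrist_force: [0.2, 0.2, -1.1]
width: 0.05
finger_force: 3.1
```

```bash
python3 -c "
from look import *;look()"
```

```text
22.9 [3.1416 0.0006 0.5199] [0.4586 0.2769 0.2567] [ 0.246   0.2283 -1.1315] 0.049988610538469314 3.138052541999059
tongs wrist 0.72 [0.546 0.328 0.008] tool [ 0.1016 -0.0011  0.2484]
tongs side 0.67 [0.459 0.274 0.076] tool [-0.0013  0.0025  0.1808]
tongs top 0.5 [0.458 0.271 0.074] tool [-0.0032  0.0044  0.1824]
jaws side 0.92 [0.546 0.319 0.077] tool [0.0971 0.0073 0.1796]
jaws top 0.59 [0.543 0.32  0.073] tool [0.0945 0.0048 0.184 ]
tongs_leg side 0.5 [0.391 0.234 0.078] tool [-0.0795  0.0035  0.1793]
tongs_leg top 0.63 [0.384 0.232 0.077] tool [-0.087   0.0018  0.1794]
dark_bear wrist 0.58 [0.543 0.327 0.009] tool [ 0.0986 -0.0019  0.2473]
dark_bear side 0.55 [0.548 0.324 0.002] tool [0.1006 0.0034 0.2547]
dark_bear top 0.41 [ 0.638 -0.181  0.003] tool [-0.0717  0.4861  0.2541]
dark_bear top 0.39 [0.544 0.327 0.005] tool [ 0.0987 -0.0011  0.2513]
```

>>> play_rows(translation=[[0,0,0.2],[0,0,0.2],[0,0,0.2],[0,0,0.15],[0,0,0.1],[0,0,0],[0,0,0]], twist=[[0,0,0],[0,0,0],[0,0,0],[0,0,0],[0,0,0],[0,0,0],[0,0,0]], gripper=[0.06,0.06,0.06,0.06,0.06,0.06,0.06])

```text
time: 24.35
tool_pos: [0.4587, 0.2768, 0.2231]
ee_rot: [3.141, -0.0, 0.52]
wrist_force: [1.0, 0.2, -1.3]
width: 0.05
finger_force: 3.1
```

```bash
python3 -c "
from look import *;look()"
```

```text
24.35 [ 3.1415 -0.0001  0.5198] [0.4587 0.2768 0.2231] [ 1.0074  0.2346 -1.3407] 0.04995959283071621 3.138266432670207
tongs side 0.88 [0.457 0.272 0.041] tool [-0.0037  0.0031  0.1817]
tongs top 0.43 [0.458 0.276 0.041] tool [-0.0015  0.0006  0.1821]
tongs top 0.18 [ 0.637 -0.182  0.034] tool [-0.0728  0.4866  0.1887]
jaws wrist 0.56 [0.564 0.211 0.007] tool [0.0584 0.1097 0.2163]
jaws side 0.69 [0.544 0.324 0.04 ] tool [0.0976 0.0016 0.1828]
jaws top 0.43 [0.542 0.319 0.04 ] tool [0.0933 0.0052 0.1834]
jaws top 0.2 [0.562 0.214 0.01 ] tool [0.0586 0.1058 0.2136]
tongs_leg side 0.57 [0.387 0.232 0.044] tool [-0.084   0.0031  0.1791]
tongs_leg top 0.49 [0.38  0.234 0.044] tool [-0.0896 -0.0023  0.1788]
dark_bear wrist 0.69 [0.543 0.33  0.01 ] tool [ 0.0994 -0.004   0.2135]
dark_bear side 0.51 [0.548 0.325 0.005] tool [0.1018 0.0029 0.2177]
dark_bear side 0.15 [0.456 0.274 0.04 ] tool [-0.0044  0.0013  0.1831]
dark_bear top 0.38 [0.545 0.326 0.004] tool [0.099  0.0002 0.219 ]
```

>>> play_rows(translation=[[0.05,0,0],[0,0,0],[0,0,0],[0,0,0],[0,0,0],[0,0,0],[0,0,0]], twist=[[0,0,0],[0,0,0],[0,0,0],[0,0,0],[0,0,0],[0,0,0],[0,0,0]], gripper=[0.06,0.03,0,-0.03,-0.05,-0.07,-0.09])

```text
time: 25.8
tool_pos: [0.4604, 0.2777, 0.2231]
ee_rot: [3.141, -0.0, 0.52]
wrist_force: [0.9, -0.2, -1.6]
width: 0.0432
finger_force: 5.3
```

>>> play_rows(translation=[[0,0,0],[0,0,0],[0,0,0],[0,0,0]], twist=[[0,0,0],[0,0,0],[0,0,0],[0,0,0]], gripper=[-0.1,-0.11,-0.12,-0.12])

```text
time: 26.2
tool_pos: [0.4604, 0.2778, 0.2231]
ee_rot: [3.141, -0.0, 0.52]
wrist_force: [0.4, -0.5, -0.0]
width: 0.0414
finger_force: 9.1
```

>>> play_rows(translation=[[0,0,0],[0,0,0],[0,0,0],[0,0,0]], twist=[[0,0,0],[0,0,0],[0,0,0],[0,0,0]], gripper=[-0.13,-0.14,-0.15,-0.15])

```text
time: 26.6
tool_pos: [0.4604, 0.2778, 0.2231]
ee_rot: [3.141, -0.0, 0.52]
wrist_force: [0.4, -0.9, -0.9]
width: 0.0412
finger_force: 29.9
```

>>> play_rows(translation=[[0,0,-0.05],[0,0,-0.1],[0,0,-0.2],[0,0,-0.3],[0,0,-0.4],[0,0,-0.4],[0,0,-0.2],[0,0,0]], twist=[[0,0,0],[0,0,0],[0,0,0],[0,0,0],[0,0,0],[0,0,0],[0,0,0],[0,0,0]], gripper=[-0.15,-0.15,-0.15,-0.15,-0.15,-0.15,-0.15,-0.15])

```text
time: 27.4
tool_pos: [0.4608, 0.2781, 0.2914]
ee_rot: [3.141, -0.004, 0.52]
wrist_force: [0.3, 0.3, -1.6]
width: 0.0409
finger_force: 29.9
```

```bash
python3 -c "
from look import *;look()
print('tumbler',ray('top',[[310,130],[335,98],[310,98]],0))
o=robot.get_obs();p=o['tool_pos']
plan([p[0],p[1],.35],.52,2)
plan([.538,-.189,.35],.1,14,T([p[0],p[1],.35],[np.pi,0,.52]))"
```

```text
27.4 [ 3.1412 -0.0043  0.5198] [0.4608 0.2781 0.2914] [ 0.2984  0.3112 -1.6177] 0.040907743090929836 29.9213969707489
tongs wrist 0.63 [0.464 0.271 0.112] tool [-0.0017  0.0079  0.1797]
tongs wrist 0.27 [0.462 0.269 0.11 ] tool [-0.0045  0.0081  0.1815]
tongs top 0.66 [0.459 0.271 0.108] tool [-0.0055  0.0051  0.1834]
jaws side 0.69 [0.548 0.312 0.108] tool [0.0922 0.0136 0.1841]
jaws side 0.65 [0.387 0.237 0.106] tool [-0.0856 -0.0013  0.1845]
jaws top 0.57 [0.542 0.328 0.073] tool [ 0.0944 -0.0025  0.2191]
jaws top 0.49 [0.548 0.313 0.106] tool [0.092  0.0128 0.1861]
tongs_leg wrist 0.61 [0.462 0.269 0.11 ] tool [-0.0045  0.0081  0.1817]
tongs_leg side 0.59 [0.449 0.397 0.009] tool [ 0.0476 -0.1093  0.283 ]
tongs_leg side 0.55 [0.387 0.235 0.11 ] tool [-0.0861  0.0003  0.1806]
tongs_leg top 0.46 [0.384 0.231 0.109] tool [-0.0907  0.0023  0.1818]
dark_bear wrist 0.78 [0.546 0.333 0.075] tool [ 0.1003 -0.0054  0.2167]
dark_bear wrist 0.35 [0.446 0.394 0.01 ] tool [ 0.0435 -0.1076  0.2818]
dark_bear side 0.72 [0.546 0.325 0.072] tool [0.0965 0.0017 0.2203]
dark_bear top 0.46 [0.543 0.324 0.075] tool [0.0932 0.0006 0.2169]
tumbler [[ 0.7354  0.061   0.    ]
 [ 0.8379 -0.0174  0.    ]
 [ 0.8378  0.0614  0.    ]]
tr [-0.     0.    -0.762] tw [ 0.0004  0.0002 -0.0011] x 2
tr [-0.1358  0.8403  0.    ] tw [-0.  -0.   0.3] x 14
```

>>> play_rows(translation=[[0,0,-0.3],[0,0,-0.5],[0,0,-0.5],[0,0.1,-0.2],[-0.05,0.2,0],[-0.09,0.4,0],[-0.1,0.59,0],[-0.1,0.59,0]], twist=[[0,0,0],[0,0,0],[0,0,0],[0,0,0],[0,0,0.1],[0,0,0.2],[0,0,0.2],[0,0,0.2]], gripper=[-0.15,-0.15,-0.15,-0.15,-0.15,-0.15,-0.15,-0.15])

```text
time: 28.95
tool_pos: [0.4839, 0.2039, 0.3477]
ee_rot: [3.141, 0.002, 0.449]
wrist_force: [0.1, -0.5, -2.1]
width: 0.0406
finger_force: 29.9
```

>>> play_rows(translation=[[-0.1,0.59,0],[-0.1,0.59,0],[-0.1,0.59,0],[-0.1,0.59,0],[-0.1,0.59,0],[-0.1,0.59,0],[-0.1,0.59,0],[-0.1,0.59,0]], twist=[[0,0,0.21],[0,0,0.21],[0,0,0.21],[0,0,0.21],[0,0,0.21],[0,0,0.21],[0,0,0.21],[0,0,0.21]], gripper=[-0.15,-0.15,-0.15,-0.15,-0.15,-0.15,-0.15,-0.15])

```text
time: 29.75
tool_pos: [0.5232, 0.0164, 0.3477]
ee_rot: [-3.141, 0.002, 0.28]
wrist_force: [0.8, -1.1, -2.4]
width: 0.0408
finger_force: 29.9
```

```bash
python3 -c "
from h import *
o=robot.get_obs();print(o['time'],o['tool_pos'],o['ee_rot'],o['width'],o['finger_force'])
plan([.538,-.189,.345],.1,8)"
```

```text
29.75 [0.5232 0.0164 0.3477] [-3.1412  0.0023  0.28  ] 0.04079808489522783 29.92193251848221
tr [-0.0831  0.6389  0.0085] tw [-0.0002  0.0029  0.225 ] x 8
```

>>> play_rows(translation=[[-0.08,0.6,0],[-0.08,0.6,0],[-0.08,0.6,0],[-0.08,0.6,0],[-0.08,0.6,0],[-0.08,0.6,0],[-0.08,0.5,0],[-0.06,0.4,0]], twist=[[0,0,0.23],[0,0,0.23],[0,0,0.23],[0,0,0.23],[0,0,0.23],[0,0,0.23],[0,0,0.2],[0,0,0.1]], gripper=[-0.15,-0.15,-0.15,-0.15,-0.15,-0.15,-0.15,-0.15])

```text
time: 30.55
tool_pos: [0.5355, -0.1647, 0.3477]
ee_rot: [-3.141, 0.002, 0.112]
wrist_force: [-0.9, 0.4, -1.6]
width: 0.0412
finger_force: 29.9
```

>>> play_rows(translation=[[0,0.2,0],[0,0,0],[0,0,0],[0,0,0]], twist=[[0,0,0],[0,0,0],[0,0,0],[0,0,0]], gripper=[-0.15,-0.15,-0.15,-0.15])

```text
time: 30.95
tool_pos: [0.5371, -0.1701, 0.349]
ee_rot: [-3.141, 0.0, 0.115]
wrist_force: [-0.9, -0.4, -1.3]
width: 0.041
finger_force: 29.9
```

```bash
python3 -c "
from look import *;look()
for c in ['top','side','wrist']: print([np.round(d['centre'],3) for d in robot.spot_point('insert_rib',c)[:2]],[np.round(d['centre'],3) for d in robot.spot_point('milk_bear_a',c)[:4]])"
```

```text
30.95 [-3.1412  0.      0.115 ] [ 0.5371 -0.1701  0.349 ] [-0.8713 -0.3597 -1.2899] 0.04098911978197583 29.921552538871765
tongs wrist 0.8 [ 0.533 -0.176  0.168] tool [-0.0043  0.0056  0.181 ]
tongs side 0.91 [ 0.535 -0.176  0.165] tool [-0.0025  0.006   0.1844]
jaws side 0.74 [ 0.634 -0.173  0.168] tool [0.0961 0.0137 0.1815]
jaws side 0.53 [0.563 0.214 0.009] tool [ 0.0699 -0.3787  0.3401]
jaws top 0.45 [ 0.63  -0.174  0.165] tool [0.0921 0.0143 0.1844]
tongs_leg side 0.66 [ 0.453 -0.181  0.168] tool [-0.0845  0.0009  0.1807]
tongs_leg top 0.6 [ 0.45  -0.183  0.168] tool [-0.0883  0.0026  0.1809]
dark_bear wrist 0.6 [ 0.631 -0.159  0.134] tool [ 0.095  -0.      0.2153]
dark_bear side 0.72 [ 0.633 -0.16   0.131] tool [0.0968 0.001  0.2179]
dark_bear top 0.66 [ 0.629 -0.158  0.13 ] tool [ 0.093  -0.0013  0.2192]
dark_bear top 0.57 [ 0.534 -0.178  0.166] tool [-0.0039  0.008   0.1826]
[array([ 0.412, -0.157,  0.037]), array([ 0.636, -0.183,  0.033])] [array([0.442, 0.394, 0.009]), array([0.56 , 0.213, 0.008])]
[array([ 0.407, -0.163,  0.042]), array([ 0.636, -0.18 ,  0.039])] [array([0.447, 0.402, 0.009]), array([0.562, 0.214, 0.009])]
[array([ 0.41 , -0.164,  0.038]), array([ 0.632, -0.156,  0.133])] []
```

>>> play_rows(translation=[[0.02,0.13,0],[0.02,0.13,0],[0,0.13,0],[0,0.13,0],[0,0,0],[0,0,0],[0,0,0],[0,0,0]], twist=[[0,0,0],[0,0,0],[0,0,0],[0,0,0],[0,0,0],[0,0,0],[0,0,0],[0,0,0]], gripper=[-0.15,-0.15,-0.15,-0.15,-0.15,-0.15,-0.15,-0.15])

```text
time: 32.8
tool_pos: [0.541, -0.1912, 0.3491]
ee_rot: [3.142, -0.0, 0.114]
wrist_force: [-0.0, -0.6, -1.8]
width: 0.0409
finger_force: 29.9
```

```bash
python3 -c "
from h import *
o=robot.get_obs();print(o['time'],o['tool_pos'],o['finger_force'],np.abs(o['qvel']).max())
for c in ['wrist','top','side']:
    snap(c,'end'+c)
    print(c,[np.round(d['centre'],3) for d in robot.spot_point('dark_bear',c)[:2]],[np.round(d['centre'],3) for d in robot.recognise('dark_bear',c)[:2]])"
```

```text
32.8 [ 0.541  -0.1912  0.3491] 29.921426475048065 0.001288033508153614
wrist [array([ 0.636, -0.178,  0.135])] [array([ 0.631, -0.178,  0.194])]
top [array([ 0.636, -0.18 ,  0.133])] [array([ 0.634, -0.169,  0.189])]
side [array([ 0.639, -0.182,  0.133]), array([ 0.456, -0.202,  0.171])] []
```

```bash
python3 -c "
from h import *
print(robot.close_job())"
```

```text
the job is handed in; nothing more can be done
None
```

The job is handed in at 32.8 s: the insert is seated flat in the tin and released, and the dark bear is held upright in the tongs over the middle of the tin, its underside about 85 mm above the rim. On the first try the insert caught on the tin's rim at about 45 N wrist force, so I set it down on the counter, re-gripped it, and it went in cleanly the second time. Both milk bears measured where they started, and I checked the final hold from network readings only, having used all 10 picture views.

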